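# Set-press of a carver's sprung tilt mount

## Task

Two sprung tilt mounts stand on the carving bench; one has a jade disc lying on its plate. On that one, check the spring: press the rubber corner pad down with your fingertips until the needle lines up with the brass tab on the scale, without running past the tab, and keep it there for a good second. Then let go so that the plate springs back up; leave the disc lying on it, do not press the other mount, and disturb nothing else.

Things in the scene. Friction and masses are not known exactly. Their poses are not given: they have to be found in the camera images.
- work_mount: The work mount, the one carrying the disc: wooden base 135 x 165 x 12 mm fixed to the bench, with an aluminium plate 110 x 104 x 7 mm, its middle 55 mm above the bench, hinged along its far edge; pad at the plate's near right corner, needle upright on its left. Origin on the bench under the plate's middle; x points away from the robot (yaw up to 0.35 rad), y left, z up. Hinge axis: along y, at x = 50 mm, z = 55 mm.
- work_pad: The corner pad to press on the work mount: a black rubber disc, 24 mm across, 8 mm high, giving 2 to 3 mm under the press. Origin: centre of its top face, 66.5 mm above the bench at rest, 90 mm nearer than the hinge axis and 36 mm right of the mount's middle. Axes as the mount's, tilting with the plate. Pressing it straight down swings the needle's top towards -x.
- work_plate (a joint): Tilt of the work mount's plate, rad: 0 at rest (level, sprung against its stop), growing as the pad is pressed, stop at 0.30. The pad sinks about 0.9 mm per 0.01 rad. The damped spring needs about 2 to 3 N on the pad to start and about 0.33 N more per 0.01 rad; let go, it is back up in about a second.
- work_needle (a point): Centre of the cross-bar on top of the work mount's needle (dark steel, 4 mm wide, 22 mm along y), 150 mm from the hinge axis, straight above it at rest (205 mm above the bench). Moves towards -x by about 1.5 mm per 0.01 rad. Axes as the pad's.
- work_tab (a point): Centre of the brass tab on the work mount's white scale arc, the mark to reach: 10 mm wide in x, 22 mm along y, 150 mm from the hinge axis, 36 mm left (+y) of the needle's bar. It stands 16 to 35 mm to the -x side of the resting needle (0.11 to 0.23 rad) and must not be shifted. Its axes are the mount's, tilted by that angle; the needle lines up when its x in the tab's frame is 0.
- disc_center (a point): Centre of the jade disc, 44 mm across, 10 mm high with a 12 mm hole, lying loose on the middle of the work mount's plate.
- spare_pad: The same pad on the other mount, which is alike in everything (its needle too stands up to 208 mm above the bench) but has an empty plate; leave it alone. Origin: centre of its top face.
- spare_plate (a joint): Tilt of the other mount's plate, rad, 0 at rest; leave it there.
- offcut: A block of rough jade 34 x 26 x 20 mm, loose on the bench, to be left alone. Origin: centre of its underside.
- jar: A small jar, 34 mm across, 50 mm high, loose on the bench, to be left alone. Origin: centre of its underside.
- brush: A brush 170 mm long, loose on the bench, to be left alone. Origin: centre of its underside.
- graver: A hand tool 160 mm long, loose on the bench, to be left alone. Origin: centre of its underside.
- loupe: A black loupe, 32 mm across, 31 mm high, loose on the bench, to be left alone. Origin: centre of its underside.
- cup: A white cup, 64 mm across, 70 mm high, loose on the bench, to be left alone. Origin: centre of its underside.
- wax: A green wax block 60 x 40 x 22 mm, loose on the bench, to be left alone. Origin: centre of its underside.
Mind the look-alikes: they are no part of the job. What is shaped like the part that bears spare_pad but orange or pink is not meant.

How it is judged:
By the outcome, as a careful person would: the job done as asked, in the order asked, and still so for the second after the job is handed in, with the robot touching nothing.
It also fails if it takes over 45 s, if anything falls off the work surface, if the arm or the gripper's body presses on something with over 40 N, if the wrist force passes 120 N, or if a joint passes its speed limit or range.

## Robot

A 7-joint arm with a two-finger parallel gripper is mounted at the origin on the work surface. World frame = base frame: x ahead of the robot, y to its left, z up, the work surface at z = 0. Lengths are in m, angles in rad, forces in N, time in s.
With the tool pointing down it reaches from about 0.4 to 0.85 m from the base axis. Payload 10.4 kg.
Tool frame: the origin (TCP) lies between the finger pads; the fingertips stand 25 mm ahead of it and the grasp point (between the pads) lies 6 mm ahead of it (ctrl.tip_reach is the distance from the TCP to the fingertips, in m); z points along the fingers, y is the line along which they close (so a half turn about z gives the same grasp; the last joint's range is limited). The gripper opens to 87 mm and grips with 3 to 60 N. Pads are 19 mm wide; open, the fingers measure 117 mm over their backs; the gripper's body (75 mm by 190 mm) begins 51 mm behind the grasp point.
Start: joints at [-1.261, 0.332, -0.065, 1.46, 0.022, 1.35, -0.088], TCP at [0.204, 0.591, 0.248] pointing down, gripper open.
Joint ranges: [-2.6, 2.6], [-0.5, 2.12], [-1.47, 1.34], [0.16, 2.42], [-1.27, 4.41], [0.06, 2.06], [-2.6, 2.6]. Speed limits (rad/s): [2.22, 2.22, 2.79, 2.79, 3.14, 3.14, 3.14].

## Interface

Orientations are given as a unit quaternion [x, y, z, w].
In Python, from station import ctrl, hand, status, vision gives the robot as it stands. Calls block until the motion is done:
- ctrl.move_to(position, orientation): joint-space move of the TCP to a pose.
- ctrl.move_l(position, frame=None, vel=0.15, threshold=None): straight line of the TCP; frame=None keeps the orientation; vel is the mean speed in m/s. With threshold (N) it stops when the force on the tool has changed by that much, and returns True; else False.
- ctrl.move_j(angles): joint-space move.
- hand.command_gripper(opening, squeeze=None): finger opening in m; squeeze is the grip in N (None keeps the last); returns when the fingers have stopped.
- ctrl.hold(seconds).
- ctrl.ik(position, orientation): joint angles nearest the present ones, or None.
- status.state(): the state.
- vision.camera(name): name is "scene" or "top" or "wrist"; returns a dict with "pixels" (420x560x3 uint8, red, green, blue), "depth" (420x560 float32, m along the optical axis (not along the pixel's ray), 0 where there is no reading), "vertical_fov" (degrees; the focal length in pixels is half the picture's height over the tangent of half this angle, whatever the lens; pixels are square), "cx", "cy" (the principal point, pixels), "R" (3x3) and "t" (3): a world point X has camera coordinates R X + t. Camera axes: x right, y down, z forward; pixel columns grow to the right and rows downward; lengths in m; the calibration is good to about 2 mm. A picture is of the moment at which its call begins.
A pose or a line that the arm cannot do raises ctrl.MotionError and nothing moves.
- ctrl.finish_job(): hands the job in; it is judged then, once.
The state is a dict: "time": time; "joints": joint angles; "dq": joint speeds; "tau": joint torques, N m; "ee_pos": TCP position; "eef_rot": TCP orientation; "contact_force": force on the tool from outside, world axes, zero at the start; "ft_torque": the same for the moment, N m; "opening": finger opening in m; "finger_force": force on a finger pad.
Only numpy, scipy, OpenCV 4.12 (cv2) and the standard library are available. Lean on these libraries where they do the work, as an engineer would, in place of code of your own. Each camera call takes 0.05 s, during which the arm holds its last target. There are 200 camera calls.

## Working session

There is one attempt and no reset: what is moved stays moved. The work goes in short steps, each a Python script; the robot and the scene stay as the last script left them, time stands still between calls to the robot, and variables do not carry over. Pictures are saved under pics/ and viewed, at most 10 in all, crops included, and the job is handed in when it is done.

```bash
mkdir -p pics
cat > h.py <<'E'
import numpy as np, cv2
from station import ctrl, hand, status, vision
def cam(n):
    c=vision.camera(n); np.savez('last_%s.npz'%n,**c); return c
def save(c,fn,crop=None,s=1):
    im=c['pixels'][...,::-1]
    if crop: x0,y0,x1,y1=crop; im=im[y0:y1,x0:x1]
    cv2.imwrite('pics/'+fn,cv2.resize(im,None,fx=s,fy=s,interpolation=cv2.INTER_CUBIC))
def pts(c):
    d=c['depth'];h,w=d.shape;f=h/2/np.tan(np.radians(c['vertical_fov'])/2)
    u,v=np.meshgrid(np.arange(w),np.arange(h))
    P=np.stack([(u-c['cx'])/f*d,(v-c['cy'])/f*d,d],-1)
    return (P-c['t'])@c['R']
E
python3 - <<'E'
from h import *
for n in('top','scene'):
    c=cam(n); save(c,n+'.png'); print(n,c['R'].round(3).tolist(),c['t'],c['vertical_fov'],c['cx'],c['cy'], (-c['R'].T@c['t']).round(3))
print(status.state())
E
```

```text
top [[0.005, -1.0, 0.018], [-0.99, -0.007, -0.141], [0.141, -0.017, -0.99]] [0.06461061 0.48662306 1.38592412] 50.87892591179806 282.38642081314 208.39552160456557 [0.286 0.092 1.439]
scene [[0.884, 0.467, -0.011], [0.303, -0.591, -0.747], [-0.355, 0.658, -0.664]] [-0.46026232  0.03259082  1.70378485] 42.7942805865449 278.16308335680526 212.08132979340704 [ 1.002 -0.886  1.151]
{'time': 0.1, 'joints': array([-1.26059359,  0.33279969, -0.06467221,  1.46086599,  0.02161939,
        1.34988838, -0.08848714]), 'dq': array([-0.00078685, -0.0005557 ,  0.00022157, -0.00124047,  0.00047154,
        0.00079918, -0.00012614]), 'tau': array([ 2.33020728e-03, -6.24547863e+01,  2.55384977e-02, -3.90723753e+01,
       -6.12717192e-02,  3.65200569e-02,  9.21700280e-05]), 'ee_pos': array([0.20410394, 0.59040124, 0.24683488]), 'eef_rot': array([ 1.65629418e-01,  9.86187860e-01, -6.29753099e-04, -6.25573596e-05]), 'contact_force': array([ 0.85151384, -0.05681179, -0.45383107]), 'ft_torque': array([ 0.02236389, -0.04417061, -0.01960109]), 'finger_force': 0.0, 'opening': 0.08709111183297917}
```

View pics/top.png

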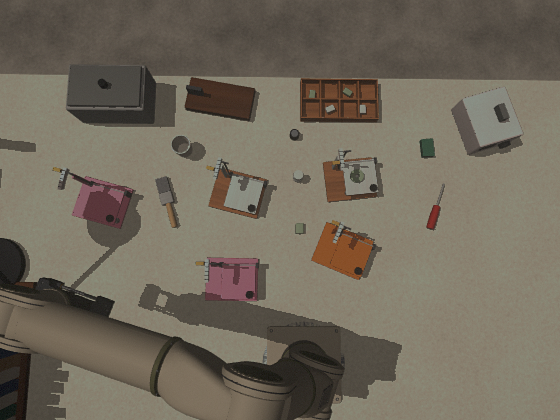

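View pics/scene.png

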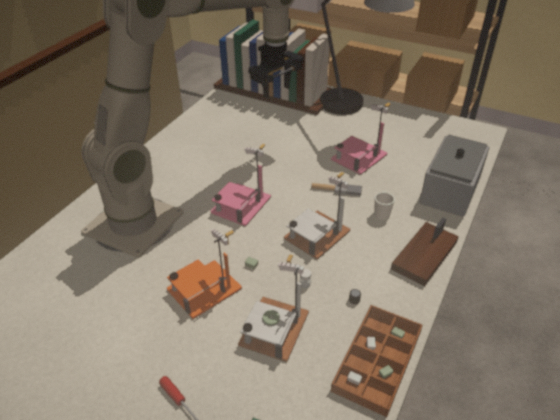

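The top view shows the work mount (jade disc at about (358,175), pad at (374,188)), and the spare mount at (240,193). The others are pink and orange look-alikes. I'll zoom in next.

Run:
```python
from h import *
c=dict(np.load('last_top.npz')); save(c,'top_crop.png',(315,140,395,210),10 and 8)
P=pts(c)
print((P[140:210:3,318:392:4,2]*1000).astype(int))
c2=dict(np.load('last_scene.npz')); save(c2,'sc_crop.png',(230,245,320,360),5)
```

```text
[[  -1    3    3    1    6    0    3   -1    0    0   -3    0   -2    1
     0    0    0    0    1]
 [   8    5   -1    2    5    0   -1    2    2   -4    0   -2    2    4
     0   -2    3    2   12]
 [   0    0    2    4    5   -1    4   -5    1    5   -1    7    0    2
    -2    1    1   -1   -3]
 [   0    3    5   -1   -2    0  202   -3   -1   -3    3    0   -3    4
     0    1   -1    2   -4]
 [   7   -3    1   -3    1  187  204  206    4    1    4    2   -2   -3
     0    4   -2   -1    3]
 [   6    5    6    4    2  141  204    2    1    1    3    0    0    0
     1    0    3    0    0]
 [   3    3    4   -2    2  144  203    1   -3    1   -3   13   11   11
    58   -2    3   -7   -4]
 [   2   -1    4    8  208  203  202   13   58   59   60   61   54   64
    57   -2   -2    1    0]
 [   2    0   13    9  207  187  199   64   56   63   54   57   57   56
    62    1    3    3    0]
 [  -1    1   11   18   45   22  196   59   61   60   55   60   54   62
    59    2   -1   -1    0]
 [  -2    5   16   11   16   11  194   60   60   66   70   61   58   59
    58    0    7    2    0]

[... 600 characters left out ...]
 [   6    0   11   13   16   14   12   53   63   58   62   61   65   59
    64   60    2    1    3]
 [   6    3    4   13   14   11   13   65   58   54   53   13   12   18
     8   -1   -3    0    4]
 [   0   -2   -4   13   13    8   10   12    4   14   15   10   15   12
     4    5   -2    0    0]
 [   4    1    0   11 1439   12    6    3    0    1    0   -1    5    0
     3    0    0    2   -3]
 [  -2   -4    3    1   -3    2    1    2   -1    3    3    0    1    2
     0   -2    0    0    3]
 [   1    2   -5   -2    2    4    1   -1    5    2    0    3   -1    0
     2    6    8   -3    2]
 [  -1    2    4    0    2    3    5    5    3    2   -6    1    0    6
     0    1    0    0    3]]
```

View pics/top_crop.png

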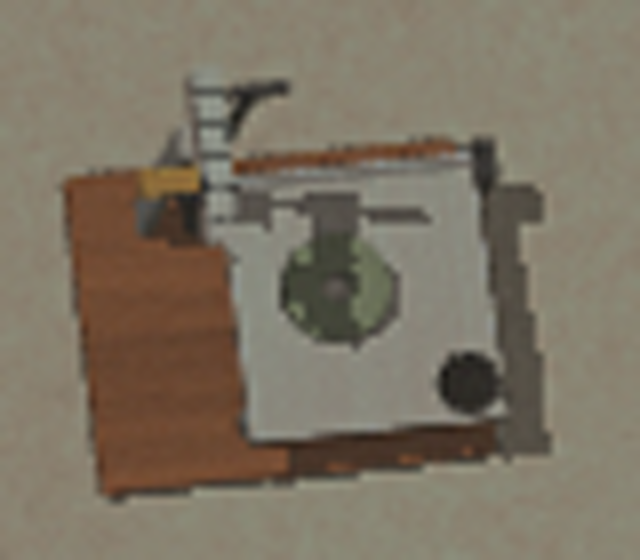

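View pics/sc_crop.png

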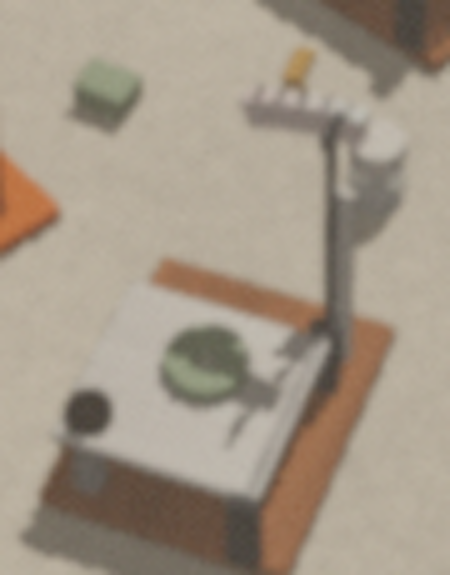

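Zoomed, the top crop shows the pad at crop (469,382), the tab at (170,180) and the needle bar at about (262,90). The scene crop shows the tab at crop (298,68). Next I'll compute the pose, then take a closer wrist view from above.

```bash
cat >> h.py <<'E'
def ray(c,u,v,z):
    f=210/np.tan(np.radians(c['vertical_fov'])/2); o=-c['R'].T@c['t']
    d=c['R'].T@np.array([(u-c['cx'])/f,(v-c['cy'])/f,1]); return o+d*(z-o[2])/d[2]
def proj(c,X):
    f=210/np.tan(np.radians(c['vertical_fov'])/2); q=np.atleast_2d(X)@c['R'].T+c['t']
    return q[:,:2]/q[:,2:]*f+[c['cx'],c['cy']]
E
python3 - <<'E'
from h import *
c=dict(np.load('last_top.npz')); k=lambda a,b,z:ray(c,a/8+314.5,b/8+139.5,z)
pad=k(469,382,.0665); bl=k(65,182,.012); nl=k(102,497,.012); d=bl-nl
pl,pr=k(248,440,.0585),k(503,415,.0585); e=pl-pr
yaw=np.arctan2(d[1],d[0]); yaw2=np.arctan2(-e[0],e[1]); print('pad',pad,'yaw',yaw,yaw2, np.hypot(*d[:2]),np.hypot(*e[:2]))
yaw=(yaw+yaw2)/2;X=np.array([np.cos(yaw),np.sin(yaw),0]);Y=np.array([-X[1],X[0],0])
O=pad+40*.001*X+36*.001*Y; print('O',O)
for n,p in dict(bar=k(262,90,.205),tab=k(170,180,.2),disc=k(340,290,.0685),tip=k(262,90,.205)).items(): print(n,(p-O)@X,(p-O)@Y)
for j in range(1): 
  # gripper yaw option: closing axis perpendicular to pad->needle
  for a in (yaw-np.pi/4,yaw+np.pi/4,yaw+3*np.pi/4,yaw-3*np.pi/4):
    q=np.array([np.cos(a/2),np.sin(a/2),0,0]); R=ctrl.ik(pad+[0,0,.06+.1],q); print(a,R)
E
```

```text
pad [ 0.55156033 -0.21959406  0.0665    ] yaw 0.10655916006759363 0.10679044049784506 0.13304215345551915 0.10270025627908597
O [ 0.58749994 -0.17953979  0.0665    ]
bar 0.05030409543234814 0.058735884608500495
tab 0.021643041889379093 0.09496150465538175
disc 0.0016133136934406297 0.010876185953813044
tip 0.05030409543234814 0.058735884608500495
-0.6787233631147289 [-0.56537695  0.48335823  1.16556133  1.62245703 -0.45419906  1.34005393
 -1.58405414]
0.8920729636801676 [-0.53520048  0.45110285  1.10724973  1.6214194  -0.41338906  1.32820692
 -0.04514675]
2.462869290475064 [-0.45540209  0.3920158   0.97306568  1.61845648 -0.33307218  1.30902642
  1.46182882]
-2.2495196899096257 [ 1.1984528   0.57233043 -1.24168299  1.53237923  0.54429952  1.42767954
  2.39031488]
```

Run:
```python
from h import *
c=dict(np.load('last_top.npz')); P=pts(c); r=np.hypot(P[...,0],P[...,1]); a=np.degrees(np.arctan2(P[...,1],P[...,0]))
ok=c['depth']>0
for t in range(-40,100,10):
    m=ok&(r>.45)&(r<.8)&(a>t)&(a<t+10); print(t,np.sort(P[m][:,2])[-8::3].round(3))
s=status.state(); j=np.array(s['joints'])
ctrl.move_l(s['ee_pos']+[0,0,.07])
j=np.array(status.state()['joints']); j[0]=.378; j[2]=0;j[4]=0
ctrl.move_j(j)
print(status.state()['ee_pos'],status.state()['time'])
pad=np.array([.5516,-.2196,.0665]); al=.892
q=np.array([np.cos(al/2),np.sin(al/2),0,0])
hand.command_gripper(0.0)
ctrl.move_to(pad+[-.04,.03,.28],q)
s=status.state();print(s['joints'].round(2),s['time'])
w=cam('wrist'); save(w,'wrist1.png')
tc=cam('top');sc=cam('scene')
im=np.hstack([cv2.resize(x['pixels'][b:b+130,a:a+130,::-1],None,fx=3,fy=3) for x,a,b in((tc,290,100),(sc,220,230))]);cv2.imwrite('pics/both1.png',im)
```

```text
-40 [0.027 0.028 0.029]
-30 [0.07  0.071 0.074]
-20 [0.204 0.208 0.211]
-10 [0.208 0.209 0.211]
0 [0.055 0.056 0.057]
10 [0.071 0.072 0.072]
20 [0.209 0.209 0.211]
30 [0.072 0.073 0.074]
40 [0.065 0.066 0.066]
50 [0.07  0.072 0.073]
60 [0.662 0.663 0.663]
70 [0.66  0.66  0.661]
80 [0.004 0.005 0.007]
90 [0.008 0.009 0.01 ]
[ 0.56307527 -0.27156813  0.31594088] 3.975
[ 0.28  0.12 -0.02  1.51  0.    1.51 -0.41] 5.9917
```

View pics/wrist1.png

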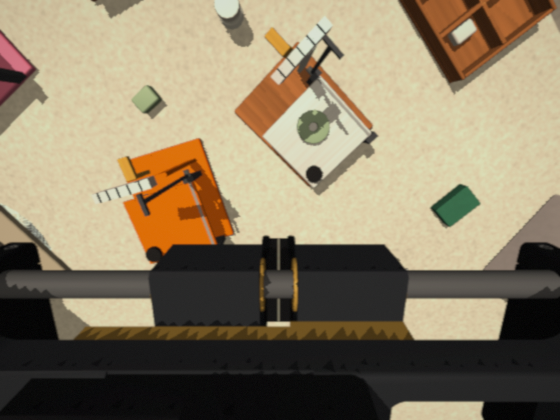

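View pics/both1.png

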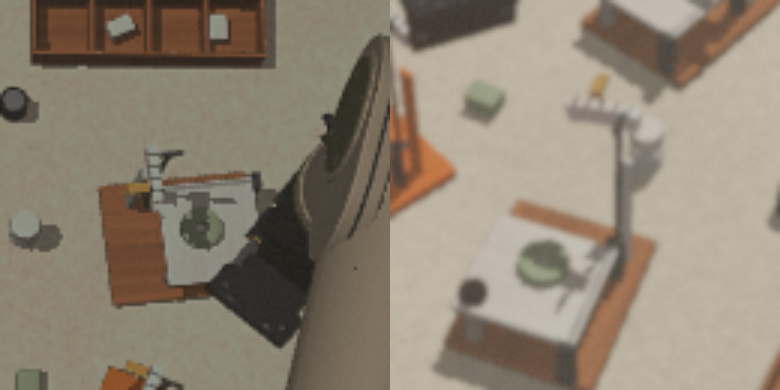

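The wrist view shows the pad at (314,174), the tab at (279,40) and the needle's cross-bar at about (333,46). Both the top and scene views have the needle and tab unobstructed. I'll refine the pad position and go above it.

Run:
```python
from h import *
w=dict(np.load('last_wrist.npz')); p=ray(w,313.5,173.5,.0665); print(p, ray(w,333,46,.205),ray(w,279,40,.202))
pad=(np.array([.5516,-.2196,.0665])+p)/2; print(pad)
q=status.state()['eef_rot']
ctrl.move_l(pad+[0,0,.12]); ctrl.move_l(pad+[0,0,.037],vel=.1)
s=status.state(); print(s['ee_pos'],s['contact_force'],ctrl.tip_reach,s['time'])
w=cam('wrist');tc=cam('top');sc=cam('scene')
for n in('wrist','top','scene'):
    import shutil;shutil.copy(f'last_{n}.npz',f'rest_{n}.npz')
a=cv2.resize(w['pixels'],None,fx=.7,fy=.7)
b=[cv2.resize(x['pixels'][r:r+60,k:k+80],None,fx=4.9,fy=4.9,interpolation=cv2.INTER_CUBIC)[:294] for x,k,r in((tc,325,145),(sc,260,240))]
cv2.imwrite('pics/rest.png',np.vstack([np.hstack([a,b[0]]),np.hstack([b[1],cv2.resize(w['pixels'][0:210,200:480],(392,294))])])[...,::-1])
```

```text
[ 0.55235493 -0.21789244  0.0665    ] [ 0.63167664 -0.11338665  0.205     ] [ 0.59985386 -0.08118233  0.202     ]
[ 0.55197747 -0.21874622  0.0665    ]
[ 0.5524272  -0.21889925  0.10422582] [-0.05074637 -0.1180171  -0.05611827] 0.025 8.3917
```

View pics/rest.png

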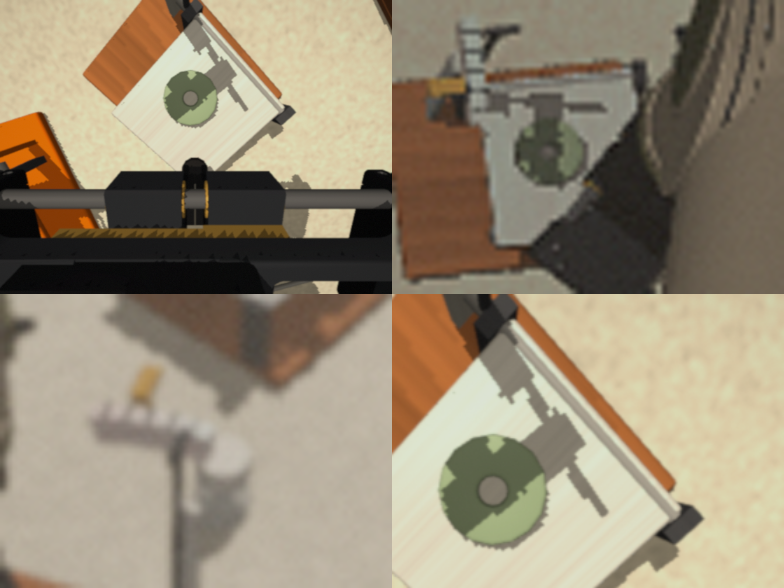

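At rest, with the tips 13 mm above the pad, the wrist view shows the plate and disc clearly. The tab (crop (446,87)) and the bar (crop (505,28)) are only visible in the top and scene views. I'll measure tilt by plane fits to the depth and check it against the needle in the images.

```bash
cat >> h.py <<'E'
yaw=.1067; PAD=np.array([.5520,-.2187,.0665])
X=np.array([np.cos(yaw),np.sin(yaw),0]);Y=np.array([-X[1],X[0],0]);O=(PAD+.040*X+.036*Y)*[1,1,0]
B=np.array([X,Y,[0,0,1]])
def bar(a,y=.059): return O+B.T@np.array([.05-.15*np.sin(a),y,.055+.15*np.cos(a)])
def tilt(c):
    m=(pts(c)-O)@B.T; x,y,z=m[...,0],m[...,1],m[...,2]
    k=(c['depth']>0)&(abs(x+.0)<.042)&(abs(y)<.042)&(np.hypot(x,y)>.032)&(z<.08)&(z>.02)&~((x<0)&(y<-.01))
    x,z=x[k],z[k]; ok=np.ones(len(x),bool)
    for _ in range(6):
        p=np.polyfit(x[ok],z[ok],1); r=z-np.polyval(p,x); ok=abs(r)<max(2.5*1.48*np.median(abs(r)),.002)
    return round(np.arctan(p[0]),4), round(np.polyval(p,.05)*1e3,1), int(ok.sum())
def brass(c,a):
    u,v=proj(c,bar(a,.095))[0]; im=cv2.cvtColor(c['pixels'],cv2.COLOR_RGB2HSV).astype(int)
    U,V=np.meshgrid(np.arange(560),np.arange(420))
    k=(abs(U-u)<9)&(abs(V-v)<9)&(im[...,0]>14)&(im[...,0]<30)&(im[...,1]>110)&(im[...,2]>90)
    return U[k].mean(),V[k].mean(),int(k.sum())
E
python3 - <<'E'
from h import *
for n in('wrist','top'): print(n,tilt(dict(np.load(f'rest_{n}.npz'))))
for n in('top','scene'):
    c=dict(np.load(f'rest_{n}.npz')); print(n,brass(c,.19),'pred tab',[proj(c,bar(a,.095))[0].round(2) for a in(.17,.19,.21)],'bar',proj(c,bar(0))[0])
    u,v=proj(c,bar(0))[0].round().astype(int); print(c['pixels'][v-5:v+6,u-7:u+8].mean(-1).astype(int))
E
```

```text
wrist (np.float64(-0.0006), np.float64(58.3), 8649)
top (np.float64(-0.0116), np.float64(59.1), 256)
top (np.float64(335.34615384615387), np.float64(162.15384615384616), 26) pred tab [array([335.44, 160.61]), array([335.53, 161.65]), array([335.63, 162.69])] bar [346.86023046 150.71034101]
[[130 133 134 132 132 132 130 128 131 131 131 129 129 134 132]
 [131 134 135 131 130 130 128 131 131 133 136 133 132 134 133]
 [138 141 136 134 133 133 133 133 135 136 137 136 133 133 133]
 [144 144 137 136 135 132 132 134 134 135 133 134 134 131 129]
 [141 141 138 130 109 107  89  91  88  68  71 115 132 132 130]
 [ 87  85  85  81  54  50  52  53  52  60  65 118 133 131 128]
 [149 146 142  86  84  31  47  89 113 137 135 135 133 130 132]
 [147 146 146 137  71  42  96 139 134 132 133 133 133 132 132]
 [143 143 141 104  29  74 141 135 132 131 128 128 132 130 131]
 [ 89  86  90  75  49 113 135 135 129 129 127 129 130 129 132]
 [148 147 144  77  71 140 133 131 129 130 128 128 130 129 130]]
scene (np.float64(289.1666666666667), np.float64(257.8333333333333), 12) pred tab [array([291.39, 258.11]), array([290.25, 257.94]), array([289.12, 257.79])] bar [296.06037589 270.63491482]
[[144 142 159 167 166 158 157 172 175 175 172 176 184 184 179]
 [127 127 135 140 142 138 147 151 146 151 162 176 187 186 180]
 [121 122 121 125 127 124 126 122 112 123 151 171 181 178 171]
 [122 125 121 121 122 120 109  98  97 110 131 149 161 159 158]
 [132 129 127 126 122 116 105  91 100 112 123 127 131 139 158]
 [151 146 145 141 131 114  96  90 100 118 122 121 124 132 158]
 [167 167 162 159 144 114  90  86 108 126 128 125 127 143 166]
 [173 172 171 169 153 114  85  91 121 144 138 129 135 155 175]
 [175 174 174 173 159 124  93  94 134 159 151 136 149 169 183]
 [174 175 177 175 165 139 106  99 136 165 158 134 148 170 182]
 [175 175 175 176 172 153 114 100 139 165 159 131 131 151 165]]
```

Run:
```python
from h import *
p=status.state()['ee_pos']
ctrl.move_l([p[0],p[1],.31],vel=.25); ctrl.move_l(PAD*[1,1,0]+[.035,.05,.31],vel=.25)
w=cam('wrist'); print(status.state()['time'],-w['R'].T@w['t'],w['R'].round(3).tolist())
u,v=proj(w,bar(.1,.077))[0].astype(int); print(u,v,proj(w,bar(0)),proj(w,bar(.19,.095)))
x0,y0=max(u-60,0),max(v-50,0); print(x0,y0)
save(w,'wclose.png',(x0,y0,x0+120,y0+100),6)
```

```text
9.9583 [ 0.63491608 -0.10867468  0.44487421] [[0.78, -0.626, -0.003], [-0.601, -0.751, 0.274], [-0.174, -0.212, -0.962]]
250 125 [[280.3834227  128.31868114]] [[221.40983347 120.77915932]]
190 75
```

View pics/wclose.png

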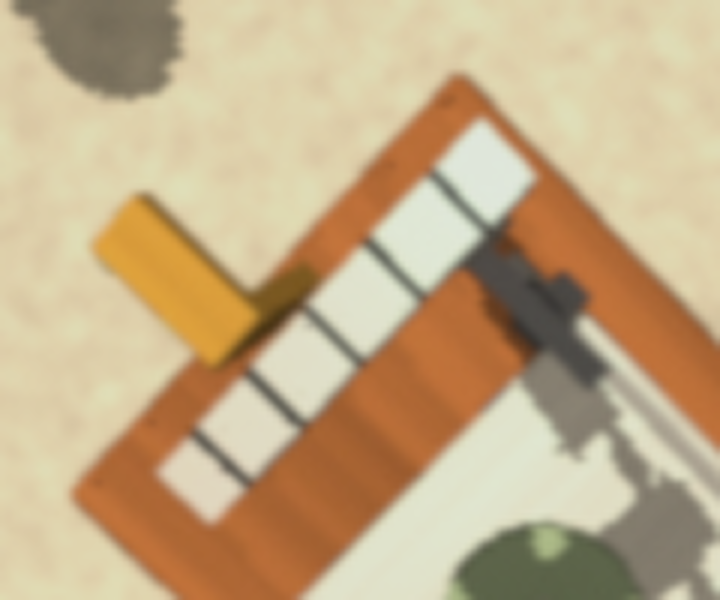

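The close view shows the tab centre at crop (179,280) and the bar centre at crop (537,314). Now I'll solve for the tab angle and press.

Run:
```python
from h import *
w=dict(np.load('last_wrist.npz')); k=lambda a,b,z:B@(ray(w,190+a/6-.5,75+b/6-.5,z)-O)
print('bar',k(537,314,.205)); b=k(537,314,.205)[0]
for t in [(179,280),(172,287),(186,273)]:
    x=k(*t,.055+.15*np.cos(.19)); print(x,np.arcsin((b-x[0])/.15),np.arcsin((.05-x[0])/.15))
```

```text
bar [0.05002464 0.06053105 0.205     ]
[0.02032125 0.09593622 0.20230064] 0.19934015521072432 0.19917258479361444
[0.01903736 0.09598887 0.20230064] 0.20808013683771936 0.20791226373606095
[0.02160249 0.09588367 0.20230064] 0.19063351081795066 0.19046622816581882
```

Run:
```python
from h import *
ctrl.move_l(PAD*[1,1,0]+[0,0,.31],vel=.25); ctrl.move_l(PAD+[0,0,.037],vel=.15)
def rep(tag):
    w=cam('wrist');s=status.state();t=tilt(w);print(tag,round(s['time'],2),s['ee_pos'].round(4),s['contact_force'].round(1),t,flush=True);return t[0]
rep('above')
print(ctrl.move_l(PAD+[0,0,.020],vel=.03,threshold=1.5)); rep('touch')
z0=.0665+.025
cmd=None
for d in(.008,.012,.014):
    cmd=z0-d; ctrl.move_l([PAD[0],PAD[1],cmd],vel=.02); ctrl.hold(.3); a=rep(d)
    if a>.15: break
np.save('cmd.npy',cmd)
```

```text
above 11.93 [ 0.5525 -0.2189  0.1044] [-0.2 -0.3 -1.3] (np.float64(-0.0007), np.float64(58.2), 8616)
True
touch 12.43 [ 0.5518 -0.2187  0.0902] [ 0.9 -0.7  1.3] (np.float64(0.0199), np.float64(58.2), 10052)
0.008 13.28 [ 0.5517 -0.2188  0.0834] [-3.8 -0.6  5.7] (np.float64(0.0888), np.float64(58.2), 10511)
0.012 13.98 [ 0.5519 -0.2188  0.0796] [-4.2 -0.5  6.4] (np.float64(0.13), np.float64(58.2), 10822)
0.014 14.58 [ 0.5519 -0.2188  0.0777] [-4.7 -0.1  6.5] (np.float64(0.1522), np.float64(58.2), 10789)
```

Run:
```python
from h import *
z0=.0915
def rep(tag):
    w=cam('wrist');s=status.state();t=tilt(w);print(tag,round(s['time'],2),s['ee_pos'].round(4),s['contact_force'].round(1),t,flush=True);return t[0]
ctrl.move_l([PAD[0],PAD[1],z0-.0168],vel=.02); ctrl.hold(.3); a=rep('a')
d=.0168+max(0,(.194-a)/10.8)
ctrl.move_l([PAD[0],PAD[1],z0-d],vel=.01); ctrl.hold(.3); rep(d)
tc=cam('top');sc=cam('scene')
b=[cv2.resize(x['pixels'][r:r+46,k:k+40],None,fx=10,fy=10,interpolation=cv2.INTER_CUBIC) for x,k,r in((tc,325,140),(sc,270,240))]
cv2.imwrite('pics/press.png',np.hstack(b)[...,::-1])
for c in(tc,sc): print(proj(c,bar(.199)),proj(c,bar(.199,.095)),brass(c,.199))
```

```text
a 15.22 [ 0.5521 -0.2188  0.0751] [-5.   0.8  7.4] (np.float64(0.1818), np.float64(58.3), 10944)
0.01792962962962963 15.84 [ 0.5521 -0.2188  0.074 ] [-4.9  0.5  8.9] (np.float64(0.1937), np.float64(58.3), 11043)
[[347.9455688  160.93246307]] [[335.57553006 162.11387034]] (np.float64(335.34615384615387), np.float64(162.15384615384616), 26)
[[284.37906064 268.12437236]] [[289.73742697 257.87111171]] (np.float64(289.1666666666667), np.float64(257.8333333333333), 12)
```

View pics/press.png

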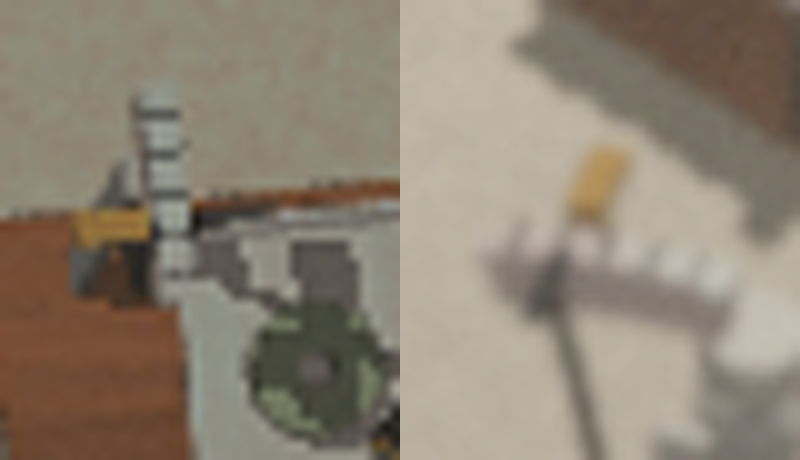

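In the top view, the needle bar (235,213) now lines up with the tab (110,226) once the yaw is allowed for, and the scene view agrees. I'll nudge slightly, hold, then release.

Run:
```python
from h import *
def rep(tag,n='wrist'):
    w=cam(n);s=status.state();t=tilt(w);print(tag,round(s['time'],2),s['ee_pos'].round(4),s['contact_force'].round(1),t,flush=True);return w
ctrl.move_l([PAD[0],PAD[1],.0915-.0182],vel=.01); rep('n'); ctrl.hold(.9); rep('h1'); ctrl.hold(.8); rep('h2')
ctrl.move_l(PAD+[0,0,.045],vel=.05); ctrl.hold(.8); rep('up')
ctrl.move_l(PAD+[0,0,.2],vel=.2); ctrl.hold(.8); w=rep('clear')
save(w,'end.png')
```

```text
n 16.24 [ 0.5522 -0.2188  0.0738] [-3.7  0.4  7.1] (np.float64(0.1963), np.float64(58.3), 11085)
h1 17.19 [ 0.5522 -0.2188  0.0738] [-3.8 -0.6  8.5] (np.float64(0.1962), np.float64(58.3), 11090)
h2 18.04 [ 0.5521 -0.2187  0.0737] [-5.6 -0.2  8. ] (np.float64(0.1964), np.float64(58.3), 11124)
up 19.81 [ 0.552  -0.2187  0.1115] [-0.4 -0.1  0.4] (np.float64(-0.0009), np.float64(58.2), 8004)
clear 21.58 [ 0.552  -0.2187  0.2665] [0.  0.5 0.4] (np.float64(-0.0012), np.float64(58.2), 2461)
```

View pics/end.png

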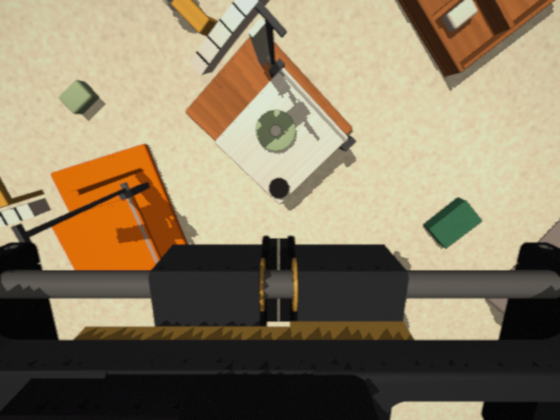

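The plate is level again, the disc lies at (277,130) in the middle of the plate, and the arm is clear of everything.

```bash
python3 -c "
from station import ctrl
print(ctrl.finish_job())"
```

```text
the job is handed in; nothing more can be done
None
```

I pressed the work mount's pad until the needle lined up with the brass tab (measured tilt about 0.197 rad, tab at about 0.199) and held it there for about 1.8 s. I then let go: the plate sprang back level with the disc still on it, I touched nothing else, and I handed the job in at about 22 s.

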